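Set up a beetle on the stage and hold the hand lens over it

ROBOT

A 6-joint arm with a two-finger parallel gripper is mounted at the origin on the work surface. World frame = base frame: x ahead of the robot, y to its left, z up, the work surface at z = 0. Lengths are in m, angles in rad, forces in N, time in s.
With the tool pointing down it reaches from about 0.275 to 0.75 m from the base axis. Payload 10.2 kg.
Tool frame: the origin (TCP) lies between the finger pads; the fingertips stand 25 mm ahead of it and the grasp point (between the pads) lies 6 mm ahead of it; z points along the fingers, y is the line along which they close (so a half turn about z gives the same grasp; the last joint's range is limited). The gripper opens to 88 mm and grips with 3 to 60 N. Pads are 18 mm wide; open, the fingers measure 123 mm over their backs; the gripper's body (75 mm by 187 mm) begins 45 mm behind the grasp point.
Start: joints at [-0.223, 0.313, 1.498, -0, 1.331, -0.223], TCP at [0.525, -0, 0.242] pointing down, gripper open.
Joint ranges: [-2.94, 2.94], [-0.97, 2.17], [0.19, 2.56], [-1.23, 4.37], [0.02, 3.11], [-2.88, 2.88]. Speed limits (rad/s): [2.39, 2.39, 3.01, 3.14, 3.14, 3.14].

INTERFACE

Orientations are given as a unit quaternion [x, y, z, w].
In Python, from cell import * gives the robot as it stands. Calls block until the motion is done:
- move_to(position, orientation): joint-space move of the TCP to a pose.
- line_to(position, ori=None, v=0.15, until_force=None): straight line of the TCP; ori=None keeps the orientation; v is the mean speed in m/s. With until_force (N) it stops when the force on the tool has changed by that much, and returns True; else False.
- goto_joints(angles): joint-space move.
- let_go() and grasp(): open the fingers fully, or close them until they stop; the grip force is fixed at half the most.
- wait(seconds).
- ik(position, orientation): joint angles nearest the present ones, or None.
- read_camera(name): name is "scene" or "side" or "wrist"; returns a dict with "img" (480x640x3 uint8, blue, green, red), "camera_matrix" (3x3 intrinsics, pixels), "dist" ([k1, k2, p1, p2, k3] as OpenCV has them; the pictures are not rectified), "pose" (4x4, takes a point from camera to world coordinates). Camera axes: x right, y down, z forward; pixel columns grow to the right and rows downward; lengths in m; the calibration is good to about 2 mm. A picture is of the moment at which its call begins. There is no depth.
A pose or a line that the arm cannot do raises Unreachable and nothing moves.
- job_done(): hands the job in; it is judged then, once.
Readings, each from a call of its own:
- current_clock(): time.
- current_joint_positions(): joint angles.
- current_dq(): joint speeds.
- current_joint_torque(): joint torques, N m.
- current_tcp_pos(): TCP position.
- current_eef_rot(): TCP orientation.
- current_force(): force on the tool from outside, world axes, zero at the start.
- current_moment(): the same for the moment, N m.
- current_grip_width(): finger opening in m.
- current_gripper_force(): force on a finger pad.
Only numpy, scipy, OpenCV 4.12 (cv2) and the standard library are available. Lean on these libraries where they do the work, as an engineer would, in place of code of your own. Each camera call takes 0.05 s, during which the arm holds its last target. There are 200 camera calls.

TASK

Lay the wide grey backing disc centred on the round white stage, then set the small white disc with the beetle, beetle upward, centred on top of it and let go. Then draw the hand lens out of its leaning holder by the handle, turn it level and finish while still holding it, keeping it still with its glass centred over the beetle and about 8 cm above it. Do not tip the beetle over, and leave the bottles and the wooden slide box where they stand.

Things in the scene. Friction and masses are not known exactly. Their poses are not given: they have to be found in the camera images.
- stage: fixed round stage on the bench: grey foot 120 mm across and 12 mm high, on it a white flat plate 110 mm across and 8 mm thick; its top is 20 mm above the bench. Origin at the centre of its underside, z up.
- stage_top (a point): centre of the stage's flat white top face, 20 mm above the bench
- backing_disc: loose flat plain grey plastic disc, 60 mm across and 8 mm thick, about 40 g, lying on the bench. Origin at the centre of its underside, z up.
- mount: loose flat white plastic disc, 40 mm across and 12 mm thick, about 25 g, lying on the bench, with a dark beetle (about 18 mm long, 22 mm wide with its legs, rising 9 mm over the disc) fixed on the middle of its top; grip it by the disc's edge. Origin at the centre of its underside, z up.
- beetle (a point): top of the beetle's back, above the middle of the white disc, 21 mm above the disc's underside
- holder: fixed metal holder of the lens: foot 110 x 90 x 10 mm (its x, y, z) carrying a flat pocket leaning 45 degrees, 78 mm wide, top 64 mm above the bench. Its mouth opens obliquely up towards the holder's -x side (roughly towards the robot); the lens leaves it only when drawn at least 45 mm along its handle, 45 degrees upward. Clearance 1.5 to 3 mm. Origin at the centre of the foot's underside, z up.
- lens: loose hand lens, about 85 g: round glass in a steel rim, 64 mm across, 9 mm thick, with a straight black handle 86 mm long, 14 mm wide (y), 11 mm thick (z). Origin at the centre of the glass; the handle runs along its -x, from 32 to 118 mm; z is the axis of the glass (faces alike), vertical when the lens is level. It starts with the glass in the pocket, centred 45 mm above the holder's origin.
- handle_mid (a point): middle of the handle's width and thickness, 80 mm from the centre of the glass along the lens's -x: a good place to grip, about 102 mm above the bench at the start. There the handle sticks out free, 45 degrees up towards the holder's -x, its flat sides upright, so it can be pinched from straight above with the fingers closing along the lens's y (40 N holds it firmly).
- wash_bottle: bystander: white plastic bottle with a red cap, 60 mm across, 150 mm high; origin at the centre of its underside
- stain_bottle: bystander: small amber glass jar with a dark cap, 44 mm across, 75 mm high; origin at the centre of its underside
- slide_box: bystander: wooden slide box 60 x 90 x 32 mm; origin at the centre of its underside
Not all that is in view belongs to the job. Several things look just like the backing_disc: the one meant starts farthest from the robot's base.

How it is judged:
By the outcome, as a careful person would: the job done as asked, in the order asked, and still so for the second after the job is handed in, while the arm keeps its last pose, push and grip.
It also fails if it takes over 70 s, if anything falls off the work surface, if the arm or the gripper's body presses on something with over 40 N, if the wrist force passes 120 N, or if a joint passes its speed limit or range.

## Working session

There is one attempt and no reset: what is moved stays moved. The work goes in short steps, each a Python script; the robot and the scene stay as the last script left them, time stands still between calls to the robot, and variables do not carry over. Pictures are saved under pics/ and viewed, at most 10 in all, crops included, and the job is handed in when it is done.

```bash
ls; mkdir -p pics; python3 - <<'E'
from cell import *
import cv2,numpy as np
for n in("scene","side"):
    r=read_camera(n); cv2.imwrite(f"pics/{n}0.png",r["img"]); print(n,r["camera_matrix"].tolist(),r["dist"],np.round(r["pose"],3).tolist())
E
```

```text
pics
scene [[486.06865603480367, 0.0, 322.8712055442986], [0.0, 486.06865603480367, 246.51648313497816], [0.0, 0.0, 1.0]] [-0.12562633  0.          0.          0.          0.        ] [[0.115, 0.717, -0.688, 1.354], [0.993, -0.086, 0.076, -0.092], [-0.005, -0.692, -0.722, 0.983], [0.0, 0.0, 0.0, 1.0]]
side [[537.8888005154895, 0.0, 327.351800855334], [0.0, 537.8888005154895, 253.0075258356618], [0.0, 0.0, 1.0]] [-0.04490083  0.          0.          0.          0.        ] [[0.822, -0.427, 0.376, -0.013], [-0.569, -0.637, 0.52, -0.753], [0.018, -0.641, -0.767, 1.234], [0.0, 0.0, 0.0, 1.0]]
```

View pics/scene0.png

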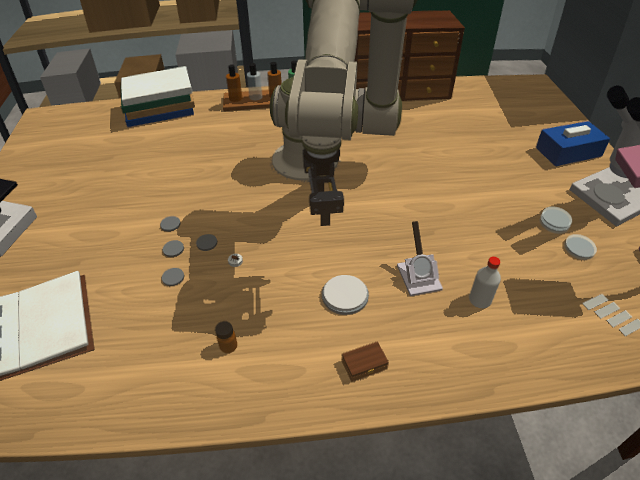

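View pics/side0.png

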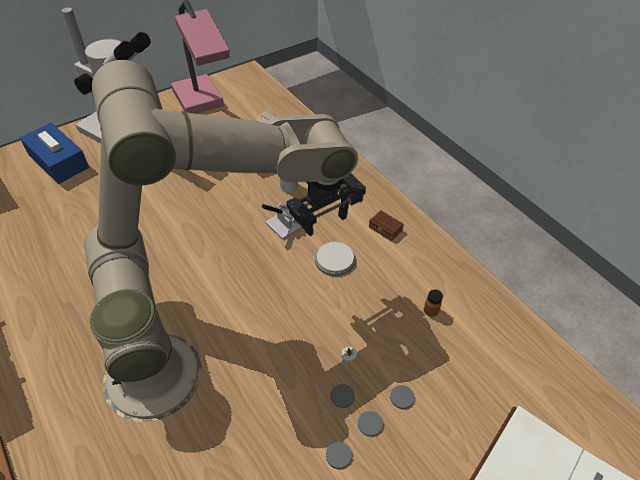

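The scene camera shows the grey discs at (170,224), (173,248), (207,242) and (173,277). The mount is at (235,259), the stage at (346,293), the holder at about (420,270) and the handle runs (421,252) to (416,222). The side camera shows the discs at (343,395), (402,396), (371,423) and (339,455), the mount at (349,353) and the stage at (336,258).

```bash
cat > h.py <<'E'
from cell import *
import cv2,numpy as np
from scipy.spatial.transform import Rotation as R
def unproj(r,px,z):
    p=cv2.undistortPoints(np.array([[px]],float),r["camera_matrix"],r["dist"])[0,0]
    T=np.array(r["pose"]); d=T[:3,:3]@[p[0],p[1],1]; return T[:3,3]+d*(z-T[2,3])/d[2]
def proj(r,P):
    T=np.linalg.inv(np.array(r["pose"])); rv=cv2.Rodrigues(T[:3,:3])[0]
    return cv2.projectPoints(np.array(P,float).reshape(-1,3),rv,T[:3,3],r["camera_matrix"],r["dist"])[0][:,0]
def down(yaw): # tool z down, tool y axis at angle yaw from world y
    return (R.from_euler('z',yaw)*R.from_quat(Q0)).as_quat()
Q0=[1,0,0,0]
E
python3 - <<'E'
from h import *
print(current_eef_rot(),current_clock())
S=read_camera("scene");D=read_camera("side")
for n,a,b,z in[("d1",(170,224),(343,395),.008),("d2",(173,248),(371,423),.008),("d3",(207,242),(343,395),.008),("d4",(173,277),(402,396),.008),("mount",(235,259),(349,353),.015),("stage",(346,292),(336,257),.02),("stain",(227,337),(434,300),.035),("box",(365,360),(387,224),.02),("wash",(493,262),(290,182),.15),("lens",(422,266),(285,215),.045),("hend",(416,222),(264,207),.13)]:
    print(n,unproj(S,a,z).round(3),unproj(D,b,z).round(3))
W=read_camera("wrist");print(np.round(W["pose"],3).tolist(),W["camera_matrix"].tolist())
E
```

```text
[ 7.07082079e-01  7.07131275e-01 -3.00373437e-04 -4.51028390e-04] 0.1
d1 [ 0.279 -0.426  0.008] [ 0.363 -0.315  0.008]
d2 [ 0.38  -0.407  0.008] [ 0.377 -0.41   0.008]
d3 [ 0.368 -0.312  0.008] [ 0.363 -0.315  0.008]
d4 [ 0.489 -0.397  0.008] [ 0.481 -0.398  0.008]
mount [ 0.45  -0.231  0.015] [ 0.441 -0.232  0.015]
stage [0.601 0.05  0.02 ] [0.595 0.044 0.02 ]
stain [ 0.712 -0.245  0.035] [ 0.722 -0.239  0.035]
box [0.8   0.064 0.02 ] [0.803 0.064 0.02 ]
wash [0.658 0.385 0.15 ] [0.583 0.268 0.15 ]
lens [0.56  0.254 0.045] [0.549 0.25  0.045]
hend [0.483 0.246 0.13 ] [0.476 0.239 0.13 ]
[[1.0, 0.0, 0.0, 0.525], [0.0, -0.95, -0.313, 0.081], [0.0, 0.313, -0.95, 0.386], [0.0, 0.0, 0.0, 1.0]] [[361.3798914168358, 0.0, 323.05661491352396], [0.0, 361.3798914168358, 237.59497814269497], [0.0, 0.0, 1.0]]
```

```bash
python3 - <<'E'
from h import *
q=[.7071068,.7071068,0,0]; im=[]
import pickle; out={}
for n,p in[("lens",(.53,.19,.25)),("stage",(.6,-.01,.2)),("mount",(.445,-.29,.2)),("disc",(.485,-.455,.2))]:
    try: move_to(p,q)
    except Unreachable: print("unreach",n); continue
    wait(.2); r=read_camera("wrist"); out[n]=r; im.append(r["img"]); print(n,current_joint_positions().round(2),current_clock())
pickle.dump(out,open("w.pkl","wb"))
while len(im)<4: im.append(im[0]*0)
m=np.vstack([np.hstack(im[:2]),np.hstack(im[2:])]); cv2.imwrite("pics/m.png",cv2.resize(m,(800,600),interpolation=cv2.INTER_AREA))
E
```

```text
lens [ 0.13  0.39  1.37 -0.    1.38  0.14] 1.2833
stage [-0.21  0.51  1.32  0.    1.31 -0.21] 2.4083
mount [-0.8   0.36  1.54  0.    1.24 -0.8 ] 3.875
disc [-0.93  0.66  1.08  0.    1.41 -0.93] 4.8417
```

View pics/m.png

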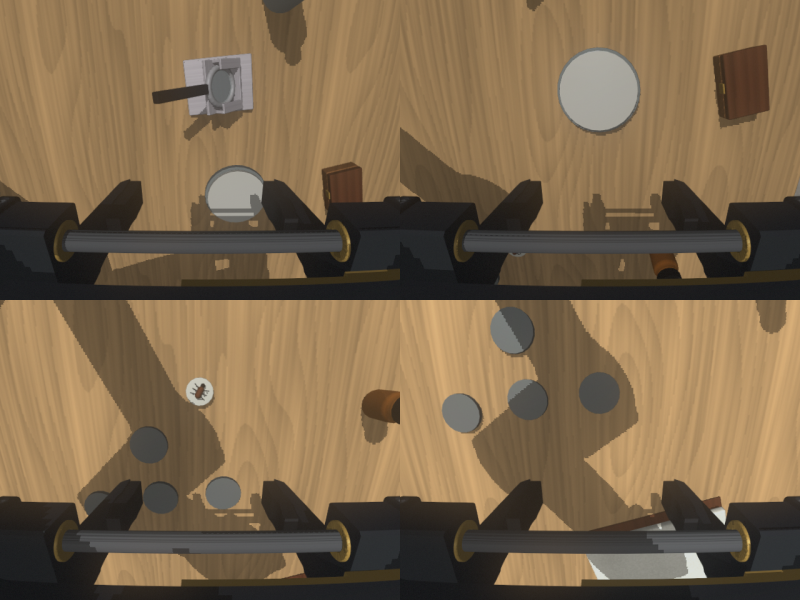

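The montage (scale 1.6) shows the lens in the holder at top left: handle tip at (152,98), glass at (221,87). Top right is the stage at (599,89). Bottom left is the mount at (200,391), beetle up. Bottom right is the target disc at (599,393).

```bash
python3 - <<'E'
from h import *
import pickle; o=pickle.load(open("w.pkl","rb"))
def blob(n,c,z,w,f):
    r=o[n]; x0,y0=c[0]-w,max(c[1]-w,0); im=r["img"][y0:c[1]+w,x0:c[0]+w]
    hsv=cv2.cvtColor(im,cv2.COLOR_BGR2HSV); m=f(hsv).astype(np.uint8)
    m=cv2.morphologyEx(m,cv2.MORPH_OPEN,np.ones((3,3)))
    cs=cv2.findContours(m,cv2.RETR_EXTERNAL,cv2.CHAIN_APPROX_NONE)[0]; k=max(cs,key=cv2.contourArea)
    e=cv2.fitEllipse(cv2.convexHull(k)); px=np.array(e[0])+[x0,y0]; print(n,px.round(1),np.round(e[1],1),unproj(r,px,z).round(4))
blob("disc",(318,149),.008,55,lambda h:h[...,1]<60)
blob("mount",(320,146),.012,35,lambda h:(h[...,1]<50)&(h[...,2]>120))
blob("stage",(318,142),.02,80,lambda h:(h[...,1]<40)&(h[...,2]>120))
c=o["lens"]["img"][60:210,220:420]; cv2.imwrite("pics/lens.png",cv2.resize(c,(800,600),interpolation=cv2.INTER_CUBIC))
E
```

```text
disc [318.4 148.4] [64.5 66.1] [ 0.4812 -0.3982  0.008 ]
mount [319.1 146.2] [43.9 44.9] [ 0.442  -0.2313  0.012 ]
stage [317.5 144.1] [125.4 128.2] [0.5952 0.0516 0.02  ]
```

View pics/lens.png

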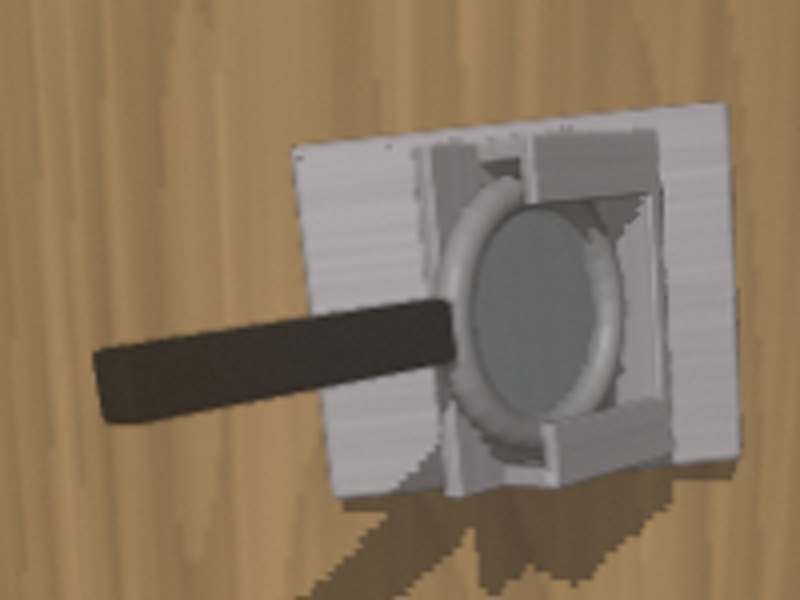

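The lens crop (4x, offset (220,60)) shows the foot corners at (295,147), (727,102), (740,458) and (335,497). The glass is at about (540,315), and the handle end face is centred at (104,387).

```bash
python3 - <<'E'
from h import *
import pickle; from scipy.optimize import least_squares
o=pickle.load(open("w.pkl","rb")); r=o["lens"]
px=np.array([(295,147),(727,102),(740,458),(335,497)])/4+[220,60]-.4
L=np.array([(-55,45),(55,45),(55,-45),(-55,-45)])/1e3
def foot(p): c,s=np.cos(p[2]),np.sin(p[2]); return np.c_[L@np.array([[c,s],[-s,c]])+p[:2],np.full(4,.01)]
s=least_squares(lambda p:(proj(r,foot(p))-px).ravel(),[.55,.25,.1]); print("foot",s.x.round(4),s.fun.round(1))
x,y,a=s.x; c,sn=np.cos(a),np.sin(a)
# lens in world: glass centre (x,y,.045), -x axis along holder -x and up
d=np.array([-c*.7071,-sn*.7071,.7071]); G=np.array([x,y,.045])
for cam in (r,read_camera("scene")):
    print("glass,handle start,end",proj(cam,[G,G+.032*d,G+.08*d,G+.118*d]).round(1).tolist())
print("crop",((proj(r,[G,G+.032*d,G+.118*d])-[220,60])*4).round().tolist(), "hmid",G+.08*d)
st=o["stage"]; t=np.linspace(0,6.283,60)
for z,R_ in((.02,.055),(.012,.06)):
    print(cv2.fitEllipse(proj(st,np.c_[.5952+R_*np.cos(t),.0516+R_*np.sin(t),t*0+z]).astype(np.float32)))
E
```

```text
foot [0.559  0.2529 0.0976] [-1.1 -0.5  1.  -0.5  0.9  0.5 -0.7  0.8]
glass,handle start,end [[353.4, 138.0], [329.8, 141.8], [287.9, 148.8], [247.8, 155.7]]
glass,handle start,end [[421.5, 265.7], [419.7, 253.5], [417.0, 235.1], [414.9, 220.5]]
crop [[534.0, 312.0], [439.0, 327.0], [111.0, 383.0]] hmid [0.5027023  0.24739274 0.101568  ]
((317.4745788574219, 141.09738159179688), (125.68545532226562, 128.78895568847656), 175.45230102539062)
((317.5917053222656, 140.1013946533203), (133.86973571777344, 137.24241638183594), 175.64834594726562)
```

```bash
cat >> h.py <<'E'
QX=np.array([.7071068,.7071068,0,0]) # closes along world x
QY=np.array([1.,0,0,0])              # closes along world y
def pick(x,y,z,first,second,up=.15):
    move_to((x,y,up),first); line_to((x,y,z),v=.25)
    grasp(); w1=current_grip_width(); let_go()
    move_to((x,y,z),second); grasp(); wait(.2); print("widths",w1,current_grip_width(),current_gripper_force())
    line_to((x,y,up),v=.25); print("lifted",current_grip_width())
def place(x,y,z,q,up=.15):
    move_to((x,y,up),q); line_to((x,y,z+.015),v=.2); hit=line_to((x,y,z),v=.04,until_force=4)
    print("placed",hit,current_tcp_pos().round(4)); let_go(); line_to((x,y,up),v=.25); print("t",current_clock())
E
python3 - <<'E'
from h import *
SX,SY=.595,.0487
pick(.4813,-.399,.028,QY,QX)
place(SX,SY,.0483,QX)
q=QX; move_to((SX,SY-.06,.2),q); wait(.2); r=read_camera("wrist"); 
t=np.linspace(0,6.283,40)
im=r["img"].copy(); cv2.imwrite("pics/p1.png",im[20:300,160:480])
E
```

```text
widths 0.0005347505293019794 0.000548109917866629 0.0
lifted 0.000703207614175537
placed False [0.595  0.0487 0.0483]
t 17.825
```

View pics/p1.png

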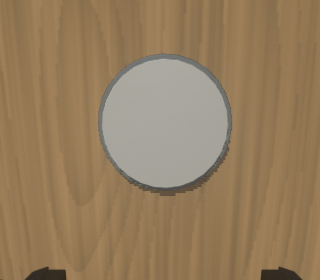

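The stage is empty: the fingers closed on nothing. I'll look at where the disc is now.

```bash
python3 - <<'E'
from h import *
S=read_camera("scene")["img"][200:320,140:260];D=read_camera("side")["img"][335:475,300:440]
cv2.imwrite("pics/a.png",np.hstack([cv2.resize(S,(400,400),interpolation=cv2.INTER_CUBIC),cv2.resize(D,(400,400),interpolation=cv2.INTER_CUBIC)]))
E
```

```text
(no output)
```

View pics/a.png

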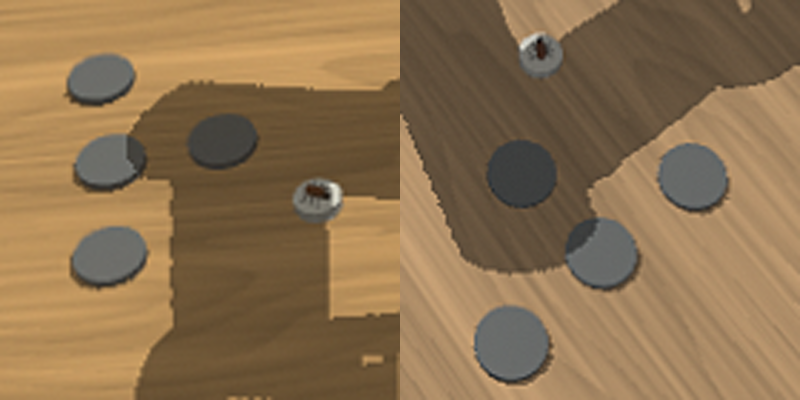

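```bash
python3 - <<'E'
from h import *
x,y=.4813,-.399
t=current_clock()
move_to((x,y,.10),QY); print(current_clock()-t); line_to((x,y,.035),v=.3); h=line_to((x,y,.0265),v=.04,until_force=5); print(h,current_tcp_pos().round(4),current_eef_rot().round(3),current_grip_width(),current_force().round(1),current_clock()-t)
r=read_camera("wrist"); a=read_camera("scene")["img"][150:330,120:300]
cv2.imwrite("pics/b.png",np.hstack([cv2.resize(r["img"],(440,330)),cv2.resize(a,(330,330),interpolation=cv2.INTER_CUBIC)]))
E
```

```text
1.5334000000000003
False [ 0.4815 -0.3992  0.0271] [1. 0. 0. 0.] 0.08826093059100984 [ 0.2 -0.3 -0. ] 2.258399999999998
```

View pics/b.png

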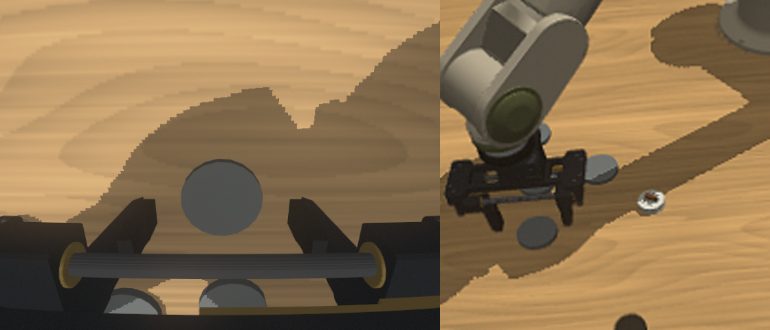

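```bash
python3 - <<'E'
from h import *
r=read_camera("wrist"); k=640/440
print(unproj(r,(222*k,197*k),.008).round(4), r["dist"])
T=current_tcp_pos()
print((proj(r,[T+[0,s*.044,-d] for s in(-1,1) for d in(.025,.006,-.04)])/k).round(0).tolist())
P=np.array(r["pose"]);print(P.round(3).tolist())
S=read_camera("scene"); print(((proj(S,[T+[0,s*.044,-.025] for s in(-1,1)]+[[.481,-.398,.008]])-[120,150])*330/180+[440,0]).round().tolist())
E
```

```text
[ 0.4835 -0.3996  0.008 ] [-0.05316759  0.          0.          0.          0.        ]
[[280.0, 196.0], [286.0, 208.0], [308.0, 252.0], [163.0, 196.0], [157.0, 208.0], [135.0, 252.0]]
[[0.0, -0.95, -0.313, 0.563], [-1.0, -0.001, 0.0, -0.4], [-0.0, 0.313, -0.95, 0.171], [0.0, 0.0, 0.0, 1.0]]
[[507.0, 234.0], [567.0, 229.0], [537.0, 229.0]]
```

```bash
python3 - <<'E'
from h import *
x,y=.4825,-.399
h=line_to((x,y,.012),v=.03,until_force=4); T=current_tcp_pos(); print(h,T.round(4),current_force().round(1),current_clock())
line_to((x,y,T[2]+.0015),v=.05)
grasp(); print(current_grip_width(),current_gripper_force(),current_force().round(1),current_tcp_pos().round(4),current_clock())
E
```

```text
False [ 0.4825 -0.399   0.0119] [0.2 0.4 1.2] 21.675
0.00020444043372066403 0.0 [ 0.5 -0.2 -1. ] [ 0.4825 -0.399   0.0134] 23.225
```

```bash
python3 - <<'E'
from h import *
r=read_camera("wrist"); a=read_camera("scene"); b=read_camera("side")
cv2.imwrite("pics/c.png",np.hstack([cv2.resize(i,(400,400),interpolation=cv2.INTER_CUBIC) for i in (r["img"][120:480,140:500],a["img"][205:305,125:225])]))
T=current_tcp_pos()
print(((proj(r,[T-[0,0,.025],T-[0,0,.006],T])-[140,120])/.9).round().tolist(),((proj(a,[T-[0,0,.025],T-[0,0,.006],T])-[125,205])*4+[400,0]).round().tolist())
E
```

```text
[[202.0, 183.0], [202.0, 203.0], [202.0, 210.0]] [[596.0, 300.0], [590.0, 282.0], [588.0, 276.0]]
```

View pics/c.png

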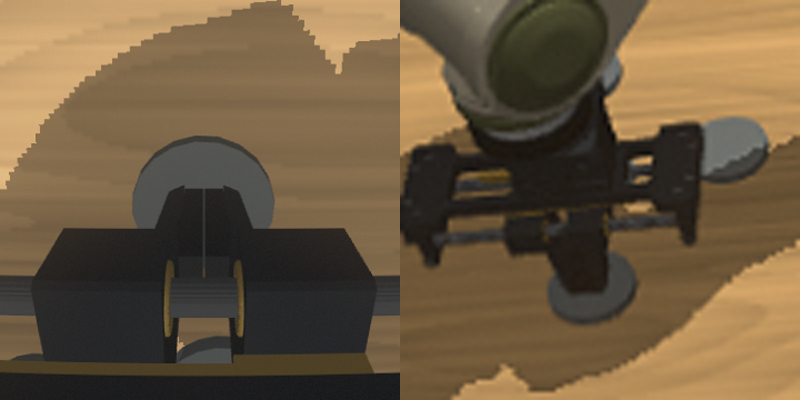

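The fingers closed above the disc: the picture puts the tips about level with the reported TCP, not 25 mm ahead of it. I'll touch the disc top (z = 8 mm) to measure the real tip offset, then regrip.

```bash
python3 - <<'E'
from h import *
x,y=.4825,-.399
h=line_to((x,y,-.012),v=.03,until_force=4); T=current_tcp_pos(); print(h,T.round(4),"tip ahead",T[2]-.008,current_force().round(1),current_clock())
E
```

```text
True [ 0.4826 -0.3991  0.0116] tip ahead 0.003567902100640903 [0.1 0.5 4.3] 23.675
```

```bash
cat >> h.py <<'E'
TIP=.0036 # measured: fingertips ahead of the reported TCP
def pick1(x,y,tip,q,up=.09):
    move_to((x,y,up),q); line_to((x,y,tip+TIP),v=.25); grasp()
    print("width",current_grip_width(),current_gripper_force(),current_clock())
    line_to((x,y,up),v=.3); print("lifted",current_grip_width())
def place1(x,y,tip,q,up=.09):
    move_to((x,y,up),q); line_to((x,y,tip+TIP+.008),v=.25); hit=line_to((x,y,tip+TIP),v=.04,until_force=3)
    print("placed",hit,current_tcp_pos().round(4)); let_go(); line_to((x,y,up),v=.3); print("t",current_clock())
E
python3 - <<'E'
from h import *
line_to((.4825,-.399,.05),v=.4); let_go()
pick1(.482,-.399,.002,QX)
if current_grip_width()>.05: place1(.5955,.0487,.0225,QX)
E
```

```text
width 0.05846835157056014 30.000244081020355 27.7
lifted 0.05897046418781221
placed False [0.5957 0.0487 0.0266]
t 31.5167
```

```bash
cat >> h.py <<'E'
def circ(r,mask,z,rad,g):
    from scipy.optimize import least_squares
    k=max(cv2.findContours(mask.astype(np.uint8),cv2.RETR_EXTERNAL,cv2.CHAIN_APPROX_NONE)[0],key=cv2.contourArea)
    e=cv2.fitEllipse(cv2.convexHull(k)); t=np.linspace(0,6.283,60)
    m=lambda p:cv2.fitEllipse(proj(r,np.c_[p[0]+rad*np.cos(t),p[1]+rad*np.sin(t),t*0+z]).astype(np.float32))
    s=least_squares(lambda p:np.subtract(m(p)[0],e[0])/100,g,diff_step=1e-3)
    print("centre",s.x.round(4),"size",np.round(e[1],1),np.round(m(s.x)[1],1)); return s.x
E
python3 - <<'E'
from h import *
move_to((.5955,-.011,.17),QX); wait(.1); r=read_camera("wrist"); cv2.imwrite("pics/s1.png",r["img"])
h=cv2.cvtColor(r["img"],cv2.COLOR_BGR2HSV); roi=np.zeros(h.shape[:2],bool); u,v=proj(r,[.5955,.0487,.02])[0].astype(int); w=85; roi[max(v-w,0):v+w,u-w:u+w]=1
white=(h[...,1]<45)&(h[...,2]>130)&roi
circ(r,white,.02,.055,[.5955,.0487])
in_=np.zeros(roi.shape,np.uint8); cv2.circle(in_,(int(u),int(v)),48,1,-1)
dark=(in_>0)&(h[...,2]<=130)
circ(r,dark,.028,.03,[.5955,.0487]); print(h[v,u],h[v,u+50],current_clock())
E
```

```text
centre [0.5951 0.0489] size [138.8 141.5] [139.2 142.2]
centre [0.5962 0.0472] size [77.6 83.8] [77.9 79.4]
[60  8 99] [ 24  16 163] 32.15
```

```bash
python3 - <<'E'
from h import *
pick1(.4425,-.2317,.003,QX)
if current_grip_width()>.03:
    place1(.5955,.0485,.0315,QX,up=.1)
    move_to((.5955,-.011,.17),QX); wait(.1); r=read_camera("wrist"); cv2.imwrite("pics/s2.png",cv2.resize(r["img"][40:240,210:430],(550,500)))
    print(current_clock())
    for P in([.5953,.0487,.02],[.5953,.0487,.028],[.5953,.0487,.04]): print(((proj(r,P)[0]-[210,40])*2.5).round())
E
```

```text
width 0.03886967256178686 30.00016897916794 34.5167
lifted 0.03860379896268526
placed False [0.5957 0.0484 0.0356]
t 38.1
38.7083
[286. 272.]
[286. 274.]
[286. 277.]
```

View pics/s2.png

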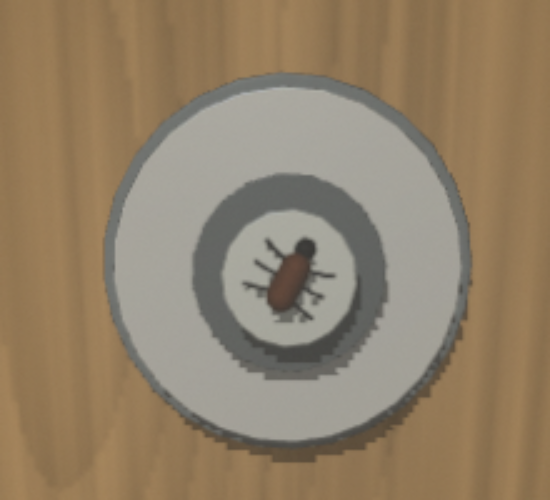

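The mount sits centred on the backing disc, beetle up: mount centre (290,278) against an expected (286,277). Next is the lens.

```bash
cat >> h.py <<'E'
A=.0976; GO=.0154 # holder yaw; grasp point lies this far behind the reported TCP
def tool(yaw,tilt): return R.from_euler('z',yaw)*R.from_euler('y',-tilt)*R.from_quat(QY)
def tcp(H,rot): return np.asarray(H)+GO*rot.apply([0,0,1])
E
python3 - <<'E'
from h import *
H=np.array([.5027,.2469,.1016]); q=tool(A,0); print(q.apply([0,0,1]),tool(A,np.pi/4).apply([0,0,1]))
Y=.081; qf=tool(Y,np.pi/4); Hf=np.array([.5965,.0485,.129])-.08*np.array([np.cos(Y),np.sin(Y),0]); print(Hf,ik(tcp(Hf,qf),qf.as_quat()))
P=tcp(H,q); move_to(P+[0,0,.07],q.as_quat()); line_to(P,v=.2); grasp()
print(current_grip_width(),current_gripper_force(),current_force().round(1),current_clock())
if current_grip_width()>.008:
    d=np.array([-np.cos(A),-np.sin(A),1])/2**.5
    line_to(P+d*.07,v=.08); print(current_grip_width(),current_force().round(1),current_moment().round(2),current_clock())
    r=read_camera("scene"); cv2.imwrite("pics/pull.png",r["img"])
E
```

```text
[ 0.  0. -1.] [ 0.70374159  0.06890411 -0.70710678]
[0.5167623  0.04202708 0.129     ] [-0.25130916  0.2688539   2.19106956  1.87926731  0.24453454 -0.55666506]
0.013235778628159507 29.99505713582039 [-0.1 -0.1 -0.2] 42.0167
0.013753959910246527 [-0.7 -0.2 -1.2] [0.03 0.13 0.03] 43.0417
```

```bash
python3 - <<'E'
from h import *
Y=.081; qf=tool(Y,np.pi/4); Hf=np.array([.5965,.0485,.129])-.08*np.array([np.cos(Y),np.sin(Y),0]); F=tcp(Hf,qf)
T=current_tcp_pos(); line_to(T+[0,0,.08],v=.15)
move_to(F+[0,0,.09],qf.as_quat()); print(current_joint_positions().round(2),current_clock())
line_to(F,v=.06); wait(.3)
print(current_tcp_pos()-F,current_grip_width(),current_moment().round(3),current_clock())
a=read_camera("scene"); b=read_camera("side")
cv2.imwrite("pics/f.png",np.hstack([cv2.resize(i,(400,400),interpolation=cv2.INTER_CUBIC) for i in (a["img"][190:330,270:410],b["img"][150:290,250:390])]))
G=np.array([.5965,.0485,.129]); e=np.array([np.cos(Y),np.sin(Y),0]); n=np.array([-e[1],e[0],0])
pts=[G,G+.032*e,G+.032*n,G-.032*n,[.5965,.0485,.049]]
k=400/140
print(((proj(a,pts)-[270,190])*k).round().tolist()); print(((proj(b,pts)-[250,150])*k+[400,0]).round().tolist())
E
```

```text
[-0.25  0.07  2.1   0.85  0.31  0.51] 44.9
[ 3.12692320e-05 -1.37871612e-05  1.08154743e-04] 0.01363096969189109 [ 0.058  0.549 -0.027] 46.85
[[219.0, 205.0], [228.0, 234.0], [256.0, 199.0], [181.0, 211.0], [216.0, 267.0]]
[[647.0, 231.0], [672.0, 216.0], [626.0, 212.0], [668.0, 250.0], [645.0, 284.0]]
```

View pics/f.png

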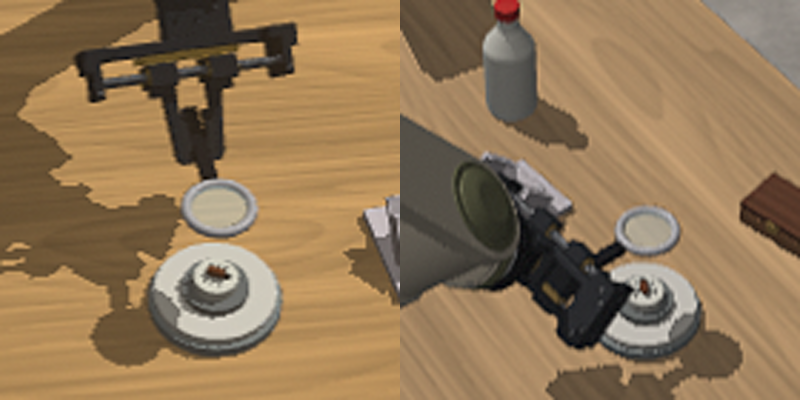

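In both cameras the glass is where it should be: scene (220,207) against a predicted (219,205), side (648,231) against (647,231). I'll check the tilt numerically.

```bash
python3 - <<'E'
from h import *
from scipy.optimize import least_squares
G0=np.array([.5965,.0485,.129]); Y=.081; t=np.linspace(0,6.283,80); obs=[]
for n in("scene","side"):
    r=read_camera(n); h=cv2.cvtColor(r["img"],cv2.COLOR_BGR2HSV); u,v=proj(r,G0)[0].round().astype(int)
    sub=h[v-13:v+13,u-17:u+17]; m=((sub[...,1]<70)&(sub[...,2]>110)).astype(np.uint8)
    lab=cv2.connectedComponentsWithStats(m)
    k=max(cv2.findContours(m,cv2.RETR_EXTERNAL,cv2.CHAIN_APPROX_NONE)[0],key=cv2.contourArea)
    e=cv2.fitEllipse(cv2.convexHull(k)); obs.append((r,(np.add(e[0],[u-17,v-13]),e[1],e[2])))
    print('\n'.join(''.join('#' if c else '.' for c in row) for row in m))
def model(p,r):
    rot=R.from_euler('z',Y)*R.from_euler('yx',[p[3],p[4]]); a=[]
    for z in(-.003,0,.003):
        rr=.032-.0*abs(z); a.append(proj(r,rot.apply(np.c_[rr*np.cos(t),rr*np.sin(t),0*t+z])+p[:3]))
    return cv2.fitEllipse(cv2.convexHull(np.vstack(a).astype(np.float32)))
for r,e in obs:
    m=model(np.r_[G0,0,0],r); print("obs",np.round(e[0],1),np.round(e[1],1),round(e[2]),"level",np.round(m[0],1),np.round(m[1],1),round(m[2]))
    for p in(.09,-.09): m=model(np.r_[G0,p,0],r); print("  pitch",p,np.round(m[0],1),np.round(m[1],1),round(m[2]))
print(current_clock())
E
```

```text
..................................
..................................
..................................
................#.................
...........###########............
.........###############..........
.......##############.####........
......################.####.......
.....###################.###......
....#####################.###.....
....#########################.....
....##########################....
....##########################....
...###########################....
....##########################....
....##########################....
.....#########################....
......#######################.....
......#######################.....
.......#####################......
.........##################.......
...........##############.........
.............#########............
..................................
..................................
..................................
..................................
..................................
..................................
..................................
.............########.............
...........####
[... 331 characters left out ...]
...
.......#####################......
........###################.......
.........#################........
..........###############.........
............###########...........
...............#####..............
..................................
..................................
..................................
..........#############...........
.......##################.........
obs [346.4 261.8] [19.2 26.3] 96 level [346.5 261.9] [21.9 27.5] 93
  pitch 0.09 [346.5 261.9] [23.2 27.5] 95
  pitch -0.09 [346.5 261.9] [20.4 27.7] 91
obs [336.  229.8] [16.4 22.3] 90 level [336.5 230.8] [18.6 23.4] 92
  pitch 0.09 [336.4 230.8] [17.7 23.5] 98
  pitch -0.09 [336.5 230.8] [19.4 23.4] 86
47.05
```

```bash
python3 - <<'E'
from h import *
wait(.3); print(current_dq().round(4),current_grip_width()); print(job_done(),current_clock())
E
```

```text
[ 0.0009  0.0012 -0.0005 -0.0007 -0.0005 -0.0016] 0.01376519704477236
the job is handed in; nothing more can be done
the job is handed in; nothing more can be done
```

The job is handed in at about 47 s of the 70 s: the backing disc is on the stage with the beetle mount on it, beetle up, both within about 1.5 mm of centre, and the lens is held level and still over the beetle with its glass placed for 8 cm; the first grasp missed because the fingertips sit about 21 mm shorter than stated.

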